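# Hold a spring clip open around a sample board's edge

## Task

Take the spring clip off its little parking stand by squeezing its handles together, and keep it squeezed wide open. Bring it to the taller of the two sample boards and lower it over the middle of the top edge, so that the edge stands between the gaping jaws, jaw tips a good centimetre below the edge and both jaws clear of the board. Finish while holding it there, open, without knocking over or shifting the boards and other things on the bench.

Things in the scene. Friction and masses are not known exactly. Their poses are not given: they have to be found in the camera images.
- clip: Aluminium spring clip like a clothes-peg, black jaw pads, 65 g: two halves on a pin. Origin on the pin, x along it; z up (handles up, jaws down) when parked. Frame of the half at +y. Flat handles 20 mm wide (x), tops 49 mm above the pin, parked 48 mm apart outside at the top, 23 mm near the pin. Jaw tips 45 mm below the pin. Squeeze along y, 20 to 45 mm above the pin; let go, it snaps shut.
- clip_spread (a joint): Opening (rad): about 0 parked on the 6 mm tab, 0.56 at the firm squeezed-open stop, below 0 shut on nothing. Squeezing takes 4 N at first, 7 N at the stop. At the stop the outer handle faces are parallel, 20 mm apart. Squeezed evenly each half turns 0.28 rad about the pin, so the frame of clip then leans 0.28 rad.
- clip_tip_l (a point): Lower inner edge of the jaw on the clip's +y side, 45 mm below the pin when parked. At the stop the two tips gape 31 mm; the jaws are 22 mm apart 15 mm above the tips, and open to about 35 mm above the tips. Jaws are 18 mm wide along x.
- clip_tip_r (a point): Lower inner edge of the jaw on the clip's -y side.
- clip_stand: Fixed light-wood parking stand: foot 90 x 90 x 15 mm with an upright tab 6 mm thick (y), 60 mm long (x), top 39 mm above the bench. Origin at the centre of its underside. The clip stands upright on the foot biting the tab, pin 60 mm above the bench along the stand's x, within 8 mm of the tab's middle; squeezed, it lifts straight off.
- tall_board: Loose sample board, the taller: an upright brown fibreboard sheet 5 mm thick (x), 80 mm wide (y), its top edge 150 mm above the bench, in a wooden foot 60 x 90 x 20 mm; 0.7 kg. Origin at the centre of the foot's underside.
- tall_board_edge (a point): Middle of the tall board's top edge; axes as tall_board (x through the sheet, y along the edge, z up).
- short_board: Loose sample board of the same make with its top edge 85 mm above the bench; leave it alone. Origin at the centre of the foot's underside.
- jar_a: Loose jar with dark lid, 62 mm across, 50 mm tall, between the stand and the boards; leave it alone. Origin at the centre of its underside.
- tin_a: Loose flat black tin, 69 mm across, 26 mm tall, behind the boards; leave it alone.
- brush_a: Loose wooden brush 54 x 150 x 36 mm behind the stand; leave it alone.
- jar_b: Loose jar like the other, 62 mm across, 50 mm tall, farther back; leave it alone.
- lid_a: Loose pale jar lid, 65 mm across, 12 mm tall, at the front of the bench; leave it alone.
Mind the look-alikes: they are no part of the job. What is shaped like the clip but green or red is not meant.

How it is judged:
On the way:
1. the clip is squeezed open in the gripper and lifted clear of its stand (height (world z) of clip above 0.1 m and value of joint clip_spread above 0.3 rad and contact force between the fingers and clip above 1 N and contact force between clip and clip_stand below 0.1 N), for 0.2 s.
At the end, for the whole second after the job is handed in: The gripper holds the clip still, spread over 0.4 rad, astride the tall board's top edge: a jaw tip each side, 5 mm or more off mid-sheet and 8 mm or more below the edge; pin above the edge, within 20 mm of its middle; no touch (under 0.3 N); board upright, within 10 mm of its start (value of joint clip_spread above 0.4 rad and contact force between the fingers and clip above 1 N and contact force between clip and tall_board below 0.3 N and ((x of clip_tip_l in the frame of tall_board_edge above 0.005 m and x of clip_tip_r in the frame of tall_board_edge below -0.005 m) or (x of clip_tip_r in the frame of tall_board_edge above 0.005 m and x of clip_tip_l in the frame of tall_board_edge below -0.005 m)) and z of each of clip_tip_l, clip_tip_r in the frame of tall_board_edge below -0.008 m and z of clip in the frame of tall_board_edge above 0.003 m and y of clip in the frame of tall_board_edge between -0.02 and 0.02 m and linear speed of clip below 0.03 m/s and angle between tall_board's own z axis and vertical below 0.05 rad and distance of tall_board from where it was at the start of the episode below 0.01 m); the arm keeps its last pose, push and grip.
It fails at once if the clip presses hard on the tall board, or the board is shifted 15 mm or tipped (contact force between clip and tall_board above 15 N or distance of tall_board from where it was at the start of the episode above 0.015 m or angle between tall_board's own z axis and vertical above 0.15 rad).
It fails at once if a bystander is moved more than 20 mm (distance of any of short_board, jar_a, tin_a, brush_a, jar_b, lid_a from where it was at the start of the episode above 0.02 m).
It also fails if it takes over 35 s, if anything falls off the work surface, if the arm or the gripper's body presses on something with over 40 N, if the wrist force passes 120 N, or if a joint passes its speed limit or range.

## Robot

A 7-joint arm with a two-finger parallel gripper is mounted at the origin on a cart in front of the work surface, level with it; the furniture and walls round the work are solid. World frame = base frame: x ahead of the robot, y to its left, z up, the work surface at z = 0. Lengths are in m, angles in rad, forces in N, time in s.
With the tool pointing down it reaches from about 0.4 to 0.9 m from the base axis. Payload 5.5 kg.
Tool frame: the origin (TCP) lies midway between the tips of the shut fingers; the grasp point (between the pads) lies 19 mm behind it (manip.grip_depth is the distance from the TCP to the grasp point, in m); z points along the fingers, y is the line along which they close (so a half turn about z gives the same grasp; the last joint's range is limited). The gripper opens to 92 mm and grips with 3 to 60 N. Pads are 19 mm wide; open, the fingers measure 130 mm over their backs; the gripper's body (75 mm by 190 mm) begins 47 mm behind the grasp point.
Start: joints at [1.404, 0.501, -0.427, 1.55, 0.221, 1.138, -0.21], TCP at [0.271, -0.591, 0.201] pointing down, gripper open.
Joint ranges: [-2.88, 2.88], [-0.31, 2.03], [-1.54, 1.56], [0.2, 2.42], [-1.41, 4.55], [0.19, 2.02], [-2.57, 2.57]. Speed limits (rad/s): [2.57, 2.57, 3.14, 3.14, 3.14, 3.14, 3.14].

## Interface

Orientations are given as a unit quaternion [x, y, z, w].
In Python, from bench import manip, effector, viewer gives the robot as it stands. Calls block until the motion is done:
- manip.move_pose(position, orientation): joint-space move of the TCP to a pose.
- manip.servo_line(position, ori=None, vel=0.15): straight line of the TCP; ori=None keeps the orientation; vel is the mean speed in m/s.
- manip.movej(angles): joint-space move.
- effector.open_jaws() and effector.close(f_grip=None): open the fingers fully, or close them until they stop; f_grip is the grip in N (None keeps the last).
- manip.sleep(seconds).
- manip.solve_ik(position, orientation): joint angles nearest the present ones, or None.
- viewer.get_image(name): name is "side" or "top"; returns the picture (384x512x3 uint8, red, green, blue); there is no depth.
- viewer.get_calibration(name): a dict with "vfov" (degrees; the focal length in pixels is half the picture's height over the tangent of half this angle, whatever the lens; pixels are square), "cx", "cy" (the principal point, pixels), "dist_coeffs" ([k1, k2, p1, p2, k3] as OpenCV has them; the pictures are not rectified), "eye" and "attitude" of the camera in the world. Camera axes: x right, y down, z forward; pixel columns grow to the right and rows downward; lengths in m; the calibration is good to about 2 mm. A picture is of the moment at which its call begins. get_calibration takes no time and is no camera call.
A pose or a line that the arm cannot do raises manip.PlanningError and nothing moves.
- manip.hand_in(): hands the job in; it is judged then, once.
Readings, each from a call of its own:
- manip.current_clock(): time.
- manip.current_q(): joint angles.
- manip.current_joint_velocities(): joint speeds.
- manip.current_tau(): joint torques, N m.
- manip.current_tool_pos(): TCP position.
- manip.current_tcp_rot(): TCP orientation.
- manip.current_force(): force on the tool from outside, world axes, zero at the start.
- manip.current_wrist_torque(): the same for the moment, N m.
- manip.current_finger_gap(): finger opening in m.
- manip.current_gripper_force(): force on a finger pad.
Only numpy, scipy, OpenCV 4.12 (cv2) and the standard library are available. Lean on these libraries where they do the work, as an engineer would, in place of code of your own. Each camera call takes 0.05 s, during which the arm holds its last target. There are 200 camera calls.

## Working session

There is one attempt and no reset: what is moved stays moved. The work goes in short steps, each a Python script; the robot and the scene stay as the last script left them, time stands still between calls to the robot, and variables do not carry over. Pictures are saved under pics/ and viewed, at most 10 in all, crops included, and the job is handed in when it is done.

```bash
mkdir -p pics; ls
cat > h.py <<'E'
from bench import manip, effector, viewer
import numpy as np, cv2
from scipy.spatial.transform import Rotation as R
def cam(n):
    c=viewer.get_calibration(n); f=192/np.tan(np.radians(c['vfov'])/2)
    K=np.array([[f,0,c['cx']],[0,f,c['cy']],[0,0,1.]])
    return c,K,np.array(c['dist_coeffs'],float)
def rot(c):
    a=np.array(c['attitude'],float)
    return R.from_quat(a).as_matrix() if a.size==4 else a.reshape(3,3)
def ray(n,px):
    c,K,d=cam(n); p=cv2.undistortPoints(np.array([[px]],float),K,d)[0,0]
    return np.array(c['eye'],float), rot(c)@np.array([p[0],p[1],1.])
def onz(n,px,z):
    e,v=ray(n,px); return e+v*(z-e[2])/v[2]
def proj(n,P):
    c,K,d=cam(n); M=rot(c).T; t=-M@np.array(c['eye'],float)
    return cv2.projectPoints(np.atleast_2d(np.array(P,float)),cv2.Rodrigues(M)[0],t,K,d)[0][:,0]
def save(n,f):
    im=viewer.get_image(n); cv2.imwrite('pics/'+f,im[:,:,::-1]); return im
E
python3 - <<'E'
from h import *
for n in('side','top'):
    im=save(n,n+'0.png'); print(viewer.get_calibration(n))
a=cv2.imread('pics/side0.png');b=cv2.imread('pics/top0.png')
E
```

```text
pics
{'vfov': 48.97014811988502, 'cx': 247.10402251368407, 'cy': 190.80116216010921, 'dist_coeffs': array([0.04112406, 0.        , 0.        , 0.        , 0.        ]), 'eye': array([0.20634385, 1.02203925, 0.66320926]), 'attitude': array([-0.12140475,  0.8407213 , -0.5225249 ,  0.07359561])}
{'vfov': 57.313304517432044, 'cx': 255.498102946329, 'cy': 190.1483090804889, 'dist_coeffs': array([0.01319202, 0.        , 0.        , 0.        , 0.        ]), 'eye': array([ 0.25862905, -0.04023288,  1.26485361]), 'attitude': array([ 0.71461844, -0.69031718,  0.08020262, -0.07968821])}
```

View pics/side0.png

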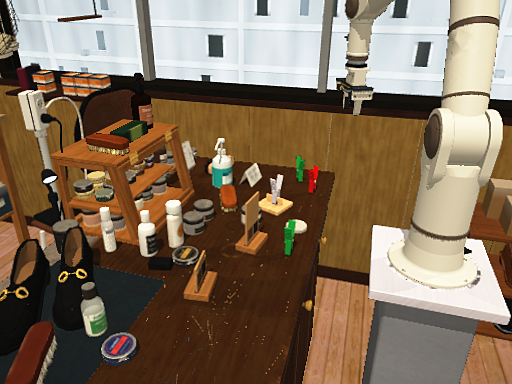

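View pics/top0.png

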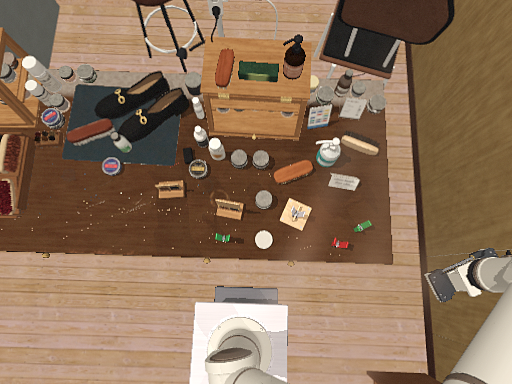

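Side view: the silver clip is at (276,187) on its stand at (275,205). The look-alikes are green (300,168), red (313,180) and green (290,237). The tall board is at (250,225) and the short one at (203,275). In the top view the clip and stand are at (296,213), the tall board at (229,209), the short board at (171,189) and the jar at (264,199). I choose the silver one and check it in a crop.

Run:
```python
import cv2,numpy as np
a=cv2.imread('pics/side0.png');b=cv2.imread('pics/top0.png')
A=cv2.resize(a[170:260,230:300],None,fx=6,fy=6,interpolation=2)[:540]
B=cv2.resize(b[190:235,270:320],None,fx=7,fy=7,interpolation=2)
C=cv2.resize(b[190:225,205:255],None,fx=7,fy=7,interpolation=2)
o=np.zeros((565,780,3),np.uint8);o[:540,:420]=A;o[:315,425:775]=B;o[318:563,425:775]=C
cv2.imwrite('pics/c1.png',o)
from h import *
print(proj('side',[[.3,-.3,0]]),proj('top',[[.3,-.3,0]]),onz('top',(296,213),.05),onz('top',(229,205),.15))
```

```text
[[328.22936671 197.03346091]] [[327.82370065 261.77209069]] [ 0.46171225 -0.18064433  0.05      ] [0.46354663 0.04708109 0.15      ]
```

View pics/c1.png

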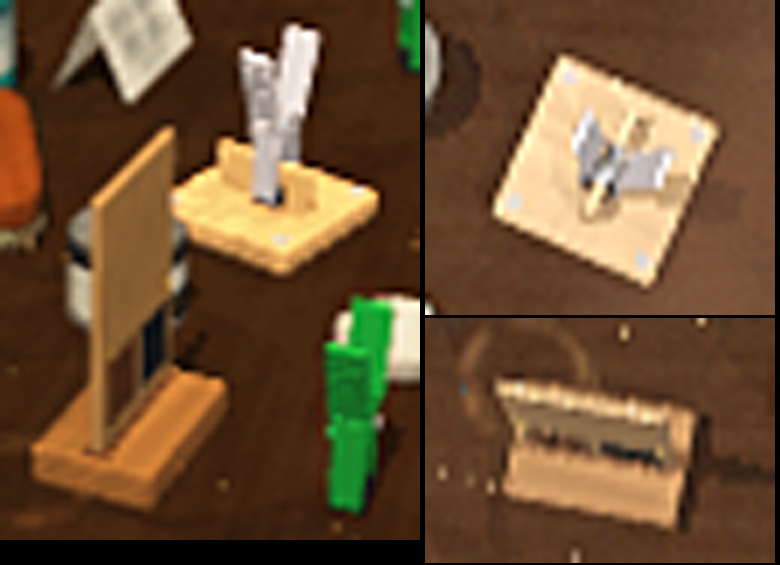

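Run:
```python
from h import *
b=cv2.imread('pics/top0.png');hsv=cv2.cvtColor(b,cv2.COLOR_BGR2HSV)
sub=np.zeros(b.shape[:2],np.uint8);sub[193:233,277:317]=1
m=((hsv[...,2]>150)*sub).astype(np.uint8)
c=max(cv2.findContours(m,0,1)[0],key=cv2.contourArea)
box=cv2.boxPoints(cv2.minAreaRect(c)); P=np.array([onz('top',p,.015) for p in box])
print('stand',P.mean(0),P.round(4),np.linalg.norm(np.diff(P,axis=0),axis=1))
for i in range(4):
  d=P[(i+1)%4]-P[i];print(np.degrees(np.arctan2(d[1],d[0])))
# handle tops from top view z~.107 (crop: left top 580,125 ; right 665,170)
for u,v in [(583,128),(662,168),(605,165)]: print('h',onz('top',(270+u/7-425/7,190+v/7),.107))
# board edge
q=[(246.2,204.2),(258.7,191.7)]
Q=np.array([onz('side',p,.15) for p in q]);print('edge side',Q,np.linalg.norm(Q[1]-Q[0]),proj('top',Q))
T=np.array([onz('top',(205+(u-425)/7,190+(v-318)/7),.15) for u,v in[(500,385),(672,410),(690,412)]]);print('edge top',T)
F=np.array([onz('top',(205+(u-425)/7,190+(v-318)/7),.02) for u,v in[(510,490),(672,524),(693,410)]]);print('foot',F)
for f,z in((P.mean(0),0),):print(proj('side',[f]))
print(manip.current_tcp_rot(),manip.current_finger_gap(),manip.grip_depth)
```

```text
stand [ 0.46498268 -0.18194759  0.015     ] [[ 0.4399 -0.122   0.015 ]
 [ 0.5253 -0.1584  0.015 ]
 [ 0.4895 -0.2424  0.015 ]
 [ 0.4052 -0.205   0.015 ]] [0.09280597 0.09130985 0.09219596]
-23.048942217711296
-113.12428068817214
156.1080705339498
67.26948455667839
h [ 0.46772228 -0.16247034  0.107     ]
h [ 0.449732   -0.20024476  0.107     ]
h [ 0.45022494 -0.17312008  0.107     ]
edge side [[0.47691687 0.10070483 0.15      ]
 [0.46466739 0.02134891 0.15      ]] 0.08029577581385207 [[212.63201282 200.36413018]
 [236.99294283 204.93181671]]
edge top [[0.47987376 0.09091225 0.15      ]
 [0.47090144 0.01099844 0.15      ]
 [0.47025358 0.00266445 0.15      ]]
foot [[0.45121987 0.09784215 0.02      ]
 [0.43660796 0.0143811  0.02      ]
 [0.49603133 0.00616709 0.02      ]]
[[273.87332395 202.08498145]]
[ 9.76999141e-01  2.13241505e-01 -1.64015039e-04 -8.44147870e-04] 0.09158114283344582 0.0188
```

```bash
cat >> h.py <<'E'
def down(deg):
    c,s=np.cos(np.radians(deg)),np.sin(np.radians(deg))
    return R.from_matrix(np.array([[-s,c,0],[c,s,0],[0,0,-1.]])).as_quat()
E
python3 - <<'E'
from h import *
for th in(-113.5,66.5,-10,170):
    for p in([.46,-.18,.2],[.46,-.18,.076],[.472,.055,.27],[.472,.055,.19]):
        q=manip.solve_ik(p,down(th));print(th,None if q is None else np.round(q,2))
th=-113.5
manip.move_pose([.4595,-.1795,.20],down(th)); print(manip.current_clock(),manip.current_tool_pos())
save('side','s1.png');save('top','t1.png')
a=cv2.imread('pics/s1.png');b=cv2.imread('pics/side0.png');c=cv2.imread('pics/top0.png')
o=np.zeros((590,790,3),np.uint8)
o[:590,:290]=cv2.resize(b[180:239,238:267],None,fx=10,fy=10,interpolation=2)
o[:240,300:700]=cv2.resize(c[195:219,209:249],None,fx=10,fy=10,interpolation=2)
o[250:590,300:780]=cv2.resize(a[150:218,240:336],None,fx=5,fy=5,interpolation=2)
cv2.imwrite('pics/c2.png',o)
E
```

```text
-113.5 [ 0.8   0.23 -0.55  1.93  0.14  1.02 -1.79]
-113.5 [ 0.69  0.4  -0.44  2.04  0.25  0.75 -1.89]
-113.5 [ 0.82  0.21 -1.11  1.87  0.2   1.18 -2.34]
-113.5 [ 0.7   0.31 -1.01  1.97  0.31  1.02 -2.43]
66.5 [ 1.21  0.36 -1.07  1.92  0.36  1.07  1.15]
66.5 [ 1.07  0.55 -0.93  2.03  0.59  0.86  0.97]
66.5 [ 0.94  0.28 -1.28  1.87  0.29  1.2   0.72]
66.5 [ 0.81  0.38 -1.17  1.97  0.4   1.05  0.62]
-10 [ 1.07  0.3  -0.88  1.92  0.26  1.04 -0.1 ]
-10 [ 0.96  0.49 -0.79  2.03  0.47  0.81 -0.27]
-10 [ 1.02  0.4  -1.46  1.87  0.42  1.25 -0.75]
-10 [ 0.87  0.44 -1.28  1.97  0.48  1.09 -0.79]
170 [-0.68  0.41  1.24  1.97 -0.45  1.07 -2.55]
170 [-0.64  0.87  1.36  2.08 -1.    1.1  -2.1 ]
170 [ 0.94  0.28 -1.28  1.87  0.29  1.2   2.52]
170 [ 0.88  0.45 -1.29  1.97  0.49  1.09  2.34]
1.7583 [ 0.45943254 -0.18051968  0.20002486]
```

View pics/c2.png

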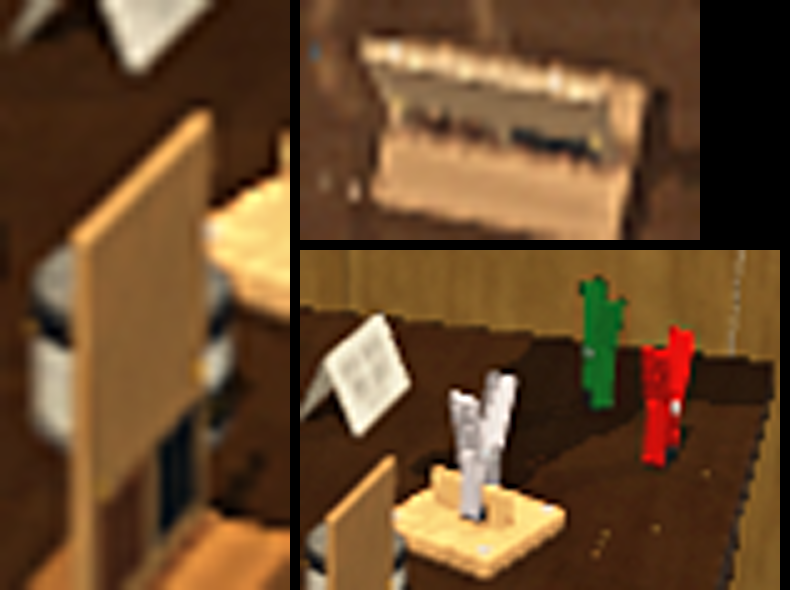

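```bash
cat >> h.py <<'E'
def tri(ps,pt):
    A=np.zeros((3,3));b=np.zeros(3)
    for n,p in(('side',ps),('top',pt)):
        e,v=ray(n,p);v=v/np.linalg.norm(v);M=np.eye(3)-np.outer(v,v);A+=M;b+=M@e
    return np.linalg.solve(A,b)
E
python3 - <<'E'
from h import *
for s,t in(((246.3,203.3),(215,199)),((258,191),(239.5,202.5))): print('edge',tri(s,t),onz('side',s,.15),onz('top',t,.15))
for s,t in(((272.1,178.1),(270+158/7-.5,190+128/7-.5)),((279.9,174.5),(270+237/7-.5,190+168/7-.5))): print('handle',tri(s,t),onz('side',s,.108),onz('top',t,.107))
print(proj('side',[manip.current_tool_pos()]),proj('top',[manip.current_tool_pos()]))
E
```

```text
edge [0.48040133 0.09319786 0.14869476] [0.47806763 0.09588706 0.15      ] [0.48167596 0.09333211 0.15      ]
edge [0.47103282 0.01335511 0.14802667] [0.46761982 0.01772626 0.15      ] [0.47292344 0.01362633 0.15      ]
handle [ 0.46872528 -0.16038649  0.1107392 ] [ 0.47007448 -0.16625862  0.108     ] [ 0.46935994 -0.16078142  0.107     ]
handle [ 0.45145908 -0.19824162  0.10907203] [ 0.4523983  -0.20068627  0.108     ] [ 0.45135772 -0.19857451  0.107     ]
[[277.4284133  149.59863775]] [[301.67314213 205.90270804]]
```

Run:
```python
from h import *
th=-114
manip.servo_line([.4605,-.181,.19],down(th)); manip.servo_line([.4605,-.181,.076],vel=.1)
print(manip.current_tool_pos(),manip.current_force()); 
effector.close(15); manip.sleep(.3)
print(manip.current_clock(),manip.current_finger_gap(),manip.current_gripper_force(),manip.current_force(),manip.current_tool_pos())
save('side','s2.png');save('top','t2.png')
a=cv2.imread('pics/s2.png');b=cv2.imread('pics/t2.png')
o=np.hstack([cv2.resize(a[130:220,235:310],None,fx=5,fy=5,interpolation=2)[:450],cv2.resize(b[170:245,265:330],None,fx=6,fy=6,interpolation=2)])
cv2.imwrite('pics/c3.png',o)
```

```text
[ 0.46110686 -0.18116767  0.07659285] [ 0.01744957 -0.44778624 -0.32910244]
4.8167 0.019390631221412186 15.009573237039149 [-0.47071288 -0.43590717  7.56664378] [ 0.46209163 -0.18121967  0.07715168]
```

View pics/c3.png

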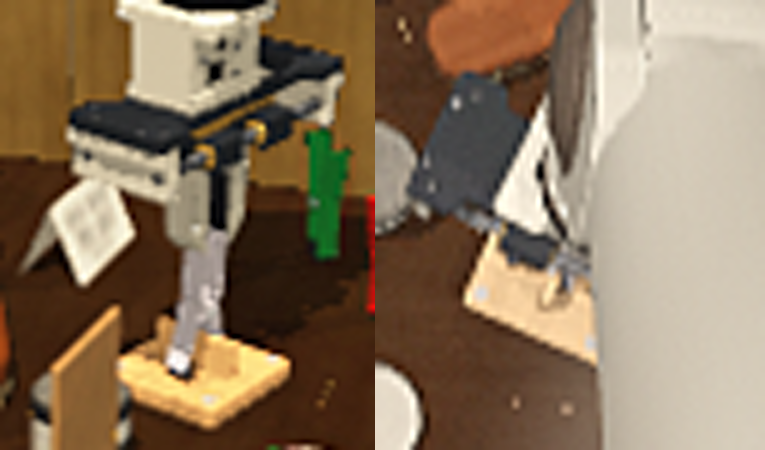

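The clip is squeezed to its stop: finger gap 19.4 mm, with the jaws open around the tab in the side crop at (200,340). Next I lift it and carry it above the board.

Run:
```python
from h import *
p=manip.current_tool_pos()
manip.servo_line([p[0],p[1],.14],vel=.06);manip.servo_line([p[0],p[1],.28],vel=.15);manip.sleep(.3)
print(manip.current_clock(),manip.current_finger_gap(),manip.current_force())
th=-8
# rotate the +76.. way: -114 -> -8
manip.servo_line([.47,-.06,.28],down(-60),vel=.1)
manip.servo_line([.475,.054,.28],down(th),vel=.1)
manip.servo_line([.475,.054,.245],vel=.1);manip.sleep(.3)
print(manip.current_clock(),manip.current_finger_gap(),manip.current_gripper_force(),manip.current_force(),manip.current_tool_pos(),manip.current_q())
save('side','s3.png');save('top','t3.png')
a=cv2.imread('pics/s3.png');b=cv2.imread('pics/t3.png')
print(proj('side',[manip.current_tool_pos()]))
o=np.hstack([cv2.resize(a[150:250,215:290],None,fx=6,fy=6,interpolation=2),cv2.resize(b[160:260,205:255],None,fx=6,fy=6,interpolation=2)])
cv2.imwrite('pics/c4.png',o)
```

```text
7.5167 0.01932323575000374 [ 0.44387516  0.1446825  -0.47046161]
10.975 0.01952141801621494 14.697121060453355 [ 0.67418749  0.74223062 -0.27123099] [0.47537113 0.05402148 0.24548096] [ 0.64792747  0.20110143 -0.91288474  1.90414858  0.17701989  1.11876798
 -0.47266227]
[[252.06101337 163.450534  ]]
```

View pics/c4.png

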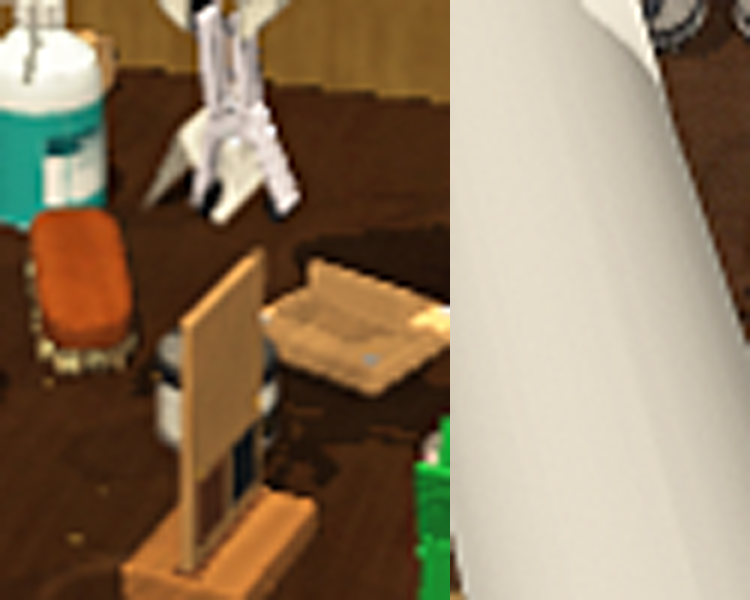

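Run:
```python
from h import *
t=manip.current_tool_pos();th=np.radians(-8);x=np.array([np.cos(th),np.sin(th),0]);y=np.array([-x[1],x[0],0])
for s in(-1,1):
  for w in(.009,-.009):
    print('tip',s,w,proj('side',[t+s*.0155*x+w*y-[0,0,.061],t+s*.022*x+w*y-[0,0,.061]]).round(1).tolist())
print('pin',proj('side',[t-[0,0,.017]]))
e=np.array([.475,.054,.15]);print('edge',proj('side',[e,e+.04*y,e-.04*y]).round(1).tolist())
print('tcp rot err',R.from_quat(manip.current_tcp_rot()).as_matrix().round(4).tolist())
a=cv2.imread('pics/s3.png');b=cv2.imread('pics/side0.png')
print('board shift diff',cv2.absdiff(a,b)[200:245,240:265].max())
o=cv2.resize(a[140:215,225:285],None,fx=10,fy=10,interpolation=2)[:600]
o=cv2.resize(a[150:210,235:275],None,fx=10,fy=10,interpolation=2)
cv2.imwrite('pics/c5.png',o)
```

```text
tip -1 0.009 [[255.9, 187.3], [258.2, 187.7]]
tip -1 -0.009 [[258.6, 184.6], [260.9, 185.0]]
tip 1 0.009 [[245.1, 185.1], [242.9, 184.7]]
tip 1 -0.009 [[247.9, 182.5], [245.7, 182.0]]
pin [[252.0060223  169.51811109]]
edge [[251.8, 196.4], [245.6, 202.8], [257.7, 190.4]]
tcp rot err [[0.1392, 0.9903, 0.0005], [0.9903, -0.1392, -0.0002], [-0.0001, 0.0005, -1.0]]
board shift diff 100
```

View pics/c5.png

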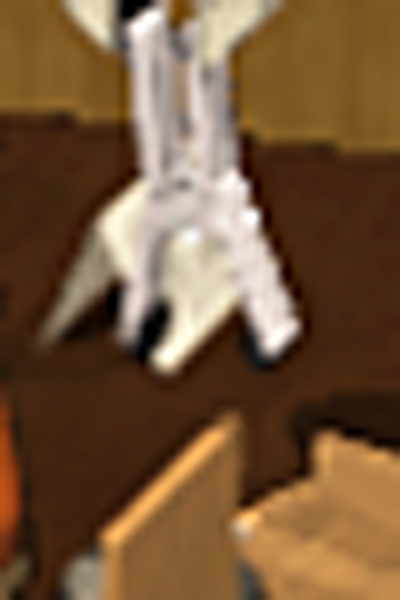

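Run:
```python
from h import *
t0=manip.current_clock()
ims=[]
for th in(-98,82):
    manip.move_pose([.475,.054,.26],down(th));manip.sleep(.15)
    print(manip.current_clock(),manip.current_tool_pos(),manip.current_finger_gap())
    n='r%d.png'%th; save('side',n); ims.append(cv2.imread('pics/'+n))
manip.move_pose([.475,.054,.26],down(-8))
print(manip.current_clock())
o=np.hstack([cv2.resize(a[145:195,235:275],None,fx=10,fy=10,interpolation=2) for a in ims]);cv2.imwrite('pics/c6.png',o)
t=np.array([.475,.054,.26])
print(proj('side',[t-[0,0,.017],t-[0,0,.061],t+[.01,0,-.061],t+[0,.01,-.061],t-[0,0,.051]]))
```

```text
12.575 [0.47493796 0.05399276 0.25991489] 0.019294170880431
15.3417 [0.47503539 0.05403062 0.26003122] 0.019343335056011303
16.725
[[252.11838186 164.27376774]
 [251.97690205 179.77790834]
 [248.31657872 179.31907605]
 [250.93555316 181.32193633]
 [252.00856618 176.30292463]]
```

View pics/c6.png

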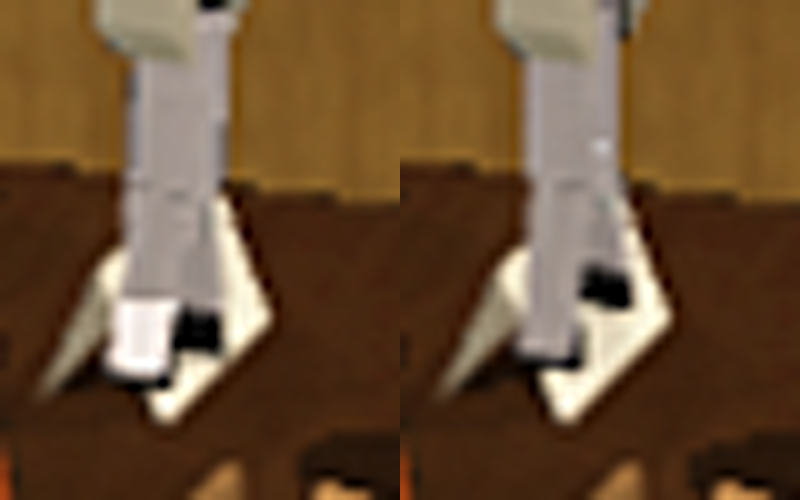

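Comparing the two views 180° apart, with jaw tips at crop (138,375)/(200,348) and (148,358)/(208,303), shows the clip rolled about 0.12 rad in the grip. Its tips sit 9.5 mm toward tool −y and about 6 mm higher than I assumed. I shift the TCP to suit and check just above the edge.

Run:
```python
from h import *
manip.servo_line([.4838,.0556,.23],down(-8),vel=.1);manip.servo_line([.4838,.0556,.212],vel=.05);manip.sleep(.3)
print(manip.current_clock(),manip.current_finger_gap(),manip.current_force(),manip.current_tool_pos())
save('side','s4.png');a=cv2.imread('pics/s4.png')
cv2.imwrite('pics/c7.png',cv2.resize(a[160:215,230:280],None,fx=10,fy=10,interpolation=2))
```

```text
18.0 0.01901817311828128 [ 0.29787797 -0.22933285  0.02352385] [0.48399195 0.05562937 0.21222337]
```

View pics/c7.png

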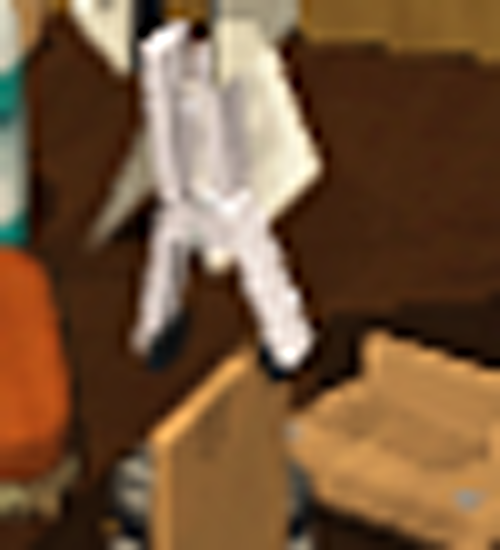

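The jaws straddle the edge just above it: tips at (170,360) and (270,372), edge from (160,438) to (255,350). I make a small shift and lower.

Run:
```python
from h import *
x,y=.4865,.0605
manip.servo_line([x,y,.212],vel=.05)
f0=manip.current_force()
for z in(.204,.196,.188):
    manip.servo_line([x,y,z],vel=.04); d=manip.current_force()-f0; print(z,d.round(2))
    if np.linalg.norm(d)>3: break
manip.sleep(.3)
print(manip.current_clock(),manip.current_finger_gap(),manip.current_gripper_force(),(manip.current_force()-f0).round(2),manip.current_tool_pos())
save('side','s5.png');a=cv2.imread('pics/s5.png')
cv2.imwrite('pics/c8.png',cv2.resize(a[165:220,230:280],None,fx=10,fy=10,interpolation=2))
```

```text
0.204 [0.07 0.75 0.5 ]
0.196 [ 0.92 -0.9  -0.44]
0.188 [ 0.49 -0.55 -0.71]
19.6583 0.019178016394625807 14.697053502313793 [ 0.24 -0.41 -0.36] [0.48661226 0.06054021 0.18814296]
```

View pics/c8.png

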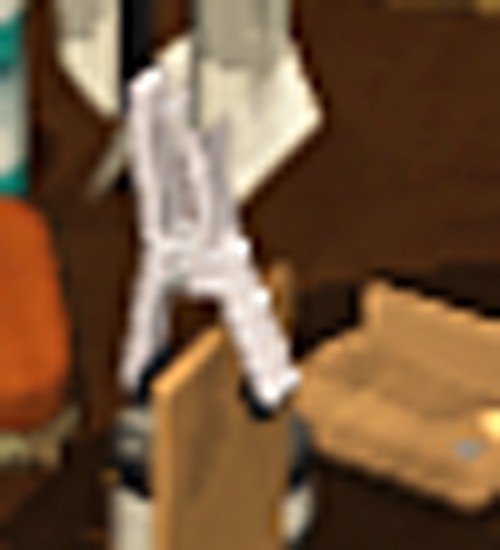

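Run:
```python
from h import *
for yy in(.06,.07):   # near-end plane of the clip
    for px in((255,205),(246,201.5)):
        e,v=ray('side',px);print(yy,px,e+v*(yy-e[1])/v[1])
a=cv2.imread('pics/s5.png');b=cv2.imread('pics/side0.png')
print('foot diff',cv2.absdiff(a,b)[232:255,236:266].mean())
```

```text
0.06 (255, 205) [0.46429393 0.06       0.1286635 ]
0.06 (246, 201.5) [0.48944964 0.06       0.13545885]
0.07 (255, 205) [0.46161264 0.07       0.13421988]
0.07 (246, 201.5) [0.48650688 0.07       0.1409446 ]
foot diff 1.1231884057971016
```

Run:
```python
from h import *
print(manip.hand_in(),manip.current_clock())
```

```text
the job is handed in; nothing more can be done
the job is handed in; nothing more can be done
```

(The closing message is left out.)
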